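Set the kitchen tap over the jug and open the cold lever

TASK

Set the sink tap up to fill the tall steel jug that stands in one of the two sink bowls (the stop valve below is shut, so no water will run). With one fingertip, push the swivel spout round until its outlet is over the jug's open mouth, and only then push the right-hand (cold) lever from closed all the way open, a quarter turn, so that it points straight to the robot's side of the sink; the spout stays over the jug. Pick nothing up: leave the jug, the left-hand lever and all the other kitchen things where they are, and finish clear of everything.

Things in the scene. Friction and masses are not known exactly. Their poses are not given: they have to be found in the camera images.
- spout_axis (a point): Point on the worktop (z = 0) on the upright axis of the tap's spout. Its axes are those of the whole counter (turned by up to 0.04 rad): x away from the robot, y along the counter to the robot's left, z up. A 125 mm high tiled ledge starts 220 mm beyond it (+x); a 230 mm high dish rack stands left of y = +510 mm, a 190 mm high toaster right of y = -615 mm.
- spout (a joint): Angle of the plain steel swivel spout, rad. 0: points straight to the robot (counter -x); positive: swung to the robot's left (+y). At value a the outlet is at (-228 cos a, +228 sin a) mm from spout_axis, counter axes. Stops at -1.3 and +1.3. Friction of about 0.45 N m (2.5 N at 180 mm) keeps it where it is left.
- spout_arm (a point): Centre of the spout's level arm, 180 mm out from the axis: a good place to push sideways. Its -x axis points outwards along the spout. The spout is a round bar 24 mm in diameter: an upright column, then a level arm, centre line 205 mm above the worktop, from 50 to 185 mm out, then it bends down to the outlet.
- spout_outlet (a point): Centre of the spout's outlet, a nozzle 27 mm in diameter that opens downwards, 228 mm out from the axis and 146 mm above the worktop.
- sink (a point): Middle of the rib (24 mm wide) between the two sink bowls, at worktop level, 248 mm on the robot's side of the spout's axis. Each bowl measures 355 mm along counter x and 342 mm along y; the floor is 189 mm below the worktop; one bowl lies left, one right of the rib.
- jug: Tall plain steel jug, 100 mm in diameter, 160 mm high, open on top, with a side handle (reaching 83 mm from the middle), standing on the floor of one sink bowl (left or right differs), wholly below the worktop's level. About 0.4 kg, loose. Origin: centre of its underside.
- jug_mouth (a point): Centre of the jug's open mouth (inner diameter 94 mm), in the plane of its rim, about 29 mm below the worktop. It lies 205 to 248 mm from the spout's axis, about 0.55 to 0.75 rad to the left or right of straight ahead.
- cold (a joint): Angle of the right-hand (robot's right, counter -y) tap lever, the cold one, rad. 0: closed, pointing outwards (counter -y). It turns clockwise seen from above, its free end coming towards the robot, to the stop at 1.571, fully open, pointing straight to the robot (counter -x). Friction of about 0.14 N m keeps it where it is left.
- cold_axis (a point): Point on the cold lever's upright axis, 65 mm above the worktop; 160 mm to the right (-y) of the spout's axis. Axes as spout_axis.
- cold_tip (a point): Centre of the ball at the free end of the cold lever, 78 mm from the lever's axis, 66 mm above the worktop. The lever is a level round steel bar, 13 mm thick with a 17 mm ball end (87 mm long in all from the axis); its hub is 36 mm in diameter and its top is 78 mm above the worktop.
- hot (a joint): Angle of the left-hand (hot) lever, the mirror image of the cold one, 160 mm to the left of the spout's axis: 0 closed, pointing outwards (+y). It stays closed.
- saucepan: Bystander: plain steel saucepan, 150 mm in diameter, 85 mm high, with a long handle, standing in the other sink bowl. Origin: centre of its underside.
- soap: Bystander: closed bottle, 56 mm in diameter, 170 mm high, on the worktop behind the tap, left of the spout. Origin: centre of its underside.
- tumbler: Bystander: drinking glass, 68 mm in diameter, 100 mm high, behind the tap. Origin: centre of its underside.
- mug: Bystander: mug, 82 mm in diameter, 95 mm high, on the worktop right of the sink. Origin: centre of its underside.
- bowl: Bystander: bowl, 144 mm in diameter, 60 mm high, right of the sink, nearer the robot. Origin: centre of its underside.
- canister: Bystander: lidded jar, 90 mm in diameter, 110 mm high, behind and to the right of the cold lever. Origin: centre of its underside.
- brush: Bystander: washing-up brush lying on the worktop left of the tap and the sink. Origin: its middle.
- shaker: Bystander: small jar with a steel lid, 44 mm in diameter, 95 mm high, left of the sink. Origin: centre of its underside.

How it is judged:
On the way, in this order (a step that is already met when the one before it is completed fails the run):
1. the spout's outlet is over the jug's mouth, the cold lever still closed (horizontal distance between spout_outlet and jug_mouth below 0.034 m and value of joint cold below 0.3 rad), for 0.3 s.
2. the cold lever is pushed fully open (value of joint cold above 1.4 rad), for 0.2 s.
At the end, for the whole second after the job is handed in: Outlet centre within 34 mm (horizontally) of the jug mouth's centre and at rest; cold lever within 10 degrees of its open stop (above 1.40 rad); hot lever closed (below 0.15 rad); jug moved less than 15 mm, every bystander less than 20 mm (horizontal distance between spout_outlet and jug_mouth below 0.034 m and value of joint cold above 1.4 rad and value of joint hot below 0.15 rad and velocity of joint spout between -0.05 and 0.05 rad/s and distance of jug from where it was at the start of the episode below 0.015 m and distance of each of saucepan, soap, tumbler, mug, bowl, canister, brush, shaker from where it was at the start of the episode below 0.02 m); the robot touches nothing.
It fails at once if the jug is lifted, carried or pushed (15 mm) instead of the spout being brought to it (distance of jug from where it was at the start of the episode above 0.015 m).
It fails at once if the cold lever is opened (more than 0.3 rad) while the outlet is not over the jug's mouth (value of joint cold above 0.3 rad and horizontal distance between spout_outlet and jug_mouth above 0.036 m).
It fails at once if the hot lever is turned (more than 0.15 rad) (value of joint hot above 0.15 rad).
It fails at once if a bystander is moved by more than 20 mm (distance of any of saucepan, soap, tumbler, mug, bowl, canister, brush, shaker from where it was at the start of the episode above 0.02 m).
It also fails if it takes over 56 s, if anything falls off the work surface, if the arm or the gripper's body presses on something with over 40 N, if the wrist force passes 120 N, or if a joint passes its speed limit or range.

ROBOT

A 6-joint arm with a two-finger parallel gripper is mounted at the origin on the work surface. World frame = base frame: x ahead of the robot, y to its left, z up, the work surface at z = 0. Lengths are in m, angles in rad, forces in N, time in s.
With the tool pointing down it reaches from about 0.325 to 0.775 m from the base axis. Payload 9.3 kg.
Tool frame: the origin (TCP) lies midway between the tips of the shut fingers; the grasp point (between the pads) lies 19 mm behind it; z points along the fingers, y is the line along which they close (so a half turn about z gives the same grasp; the last joint's range is limited). The gripper opens to 85 mm and grips with 20 to 120 N. Pads are 22 mm wide; open, the fingers measure 114 mm over their backs; the gripper's body (76 mm by 85 mm) begins 54 mm behind the grasp point. The pads swing forward as they close: fully open they stand 13 mm farther back than shut.
Start: joints at [1.184, 0.259, 0.021, 1.334, 0, 1.418], TCP at [0.127, 0.535, 0.231] pointing down, gripper open.
Joint ranges: [-3.04, 3.04], [-0.91, 1.82], [-1.04, 1.36], [-1.92, 1.95], [-1.52, 1.45], [-3.14, 3.14]. Speed limits (rad/s): [2.22, 2.22, 2.79, 3.14, 3.14, 3.14].

INTERFACE

Orientations are given as a unit quaternion [x, y, z, w].
In Python, from station import manip gives the robot as it stands.
- The arm moves only by the shell command python3 -m crank 'ROWS' [FORCE]. ROWS is JSON, a list that holds one entry, the list of rows, each a list of 5 numbers: the finger opening in mm, from 0 to 85.4, then the shift along the tool's x, y, z each as a share of 0.02 m, from -1 to 1, then the turn about the tool's z as a share of 0.12 rad, from -1 to 1. In form: [[[jaw, x, y, z, twist], ...]]. A call has 1 to 10 rows; each row shifts and turns the commanded pose from where the row before left it, along the tool's axes as they then stand; what a row does not reach is not made up. A row lasts 1/12 s, in which the tool goes at most 41.7 mm and 7.16 degrees, less where a joint would pass 70% of its speed; a pose out of reach is approached as far as the arm can. A call with a number of a shift or a turn outside -1 to 1 is refused whole. A call with a gripper value outside its range is refused whole. The fingers move at their own pace and stop on an object; FORCE is the grip in N (left out, the last holds). Time passes only in rows, so rows that do not move let the fingers close. It gives the time, the measured TCP pose, the force, the opening and the grip force at its end, in the units of the state.
- manip.read_state(): the state, without advancing time (a new reading comes with each control period).
- manip.get_image(name): name is "scene" or "top"; returns the picture (384x512x3 uint8, red, green, blue); there is no depth.
- manip.calibration(name): a dict with "K" (3x3 intrinsics, pixels), "world_to_cam" (4x4, takes a point from world to camera coordinates). Camera axes: x right, y down, z forward; pixel columns grow to the right and rows downward; lengths in m; the calibration is good to about 2 mm. A picture is of the moment at which its call begins. calibration takes no time and is no camera call.
- manip.sign_off(): hands the job in; it is judged then, once.
The state is a dict: "time": time; "joints": joint angles; "dq": joint speeds; "joint_torque": joint torques, N m; "tcp_pos": TCP position; "tool_rot": TCP orientation; "wrist_force": force on the tool from outside, world axes, zero at the start; "ft_torque": the same for the moment, N m; "finger_gap": finger opening in m; "gripper_force": force on a finger pad.
Only numpy, scipy, OpenCV 4.12 (cv2) and the standard library are available. Lean on these libraries where they do the work, as an engineer would, in place of code of your own. Each camera call takes 0.05 s, during which the arm holds its last target. There are 200 camera calls.

## Working session

There is one attempt and no reset: what is moved stays moved. The work goes in short steps, Python scripts to look and compute and a shell command to move; the robot and the scene stay as the last step left them, time stands still between calls to the robot, and variables do not carry over. Pictures are saved under pics/ and viewed, at most 13 in all, crops included, and the job is handed in when it is done.

```bash
mkdir -p pics; ls
python3 - <<'E'
from station import manip
import cv2, numpy as np
s=manip.read_state(); print({k:np.round(v,3).tolist() for k,v in s.items()})
for n in("scene","top"):
    cv2.imwrite(f"pics/{n}0.png",manip.get_image(n)[:,:,::-1]); c=manip.calibration(n); print(n,np.round(c["K"],1).tolist(),np.round(c["world_to_cam"],4).tolist())
E
```

```text
pics
{'time': 0.0, 'joints': [1.184, 0.259, 0.021, 1.334, 0.0, 1.418], 'dq': [0.001, -0.001, 0.001, -0.0, 0.001, 0.0], 'joint_torque': [0.0, -55.564, 34.453, 0.014, -0.0, 0.0], 'tcp_pos': [0.127, 0.535, 0.231], 'tool_rot': [0.117, 0.993, -0.001, -0.0], 'wrist_force': [-0.071, -0.335, -0.56], 'ft_torque': [0.01, -0.002, 0.033], 'gripper_force': 0.0, 'finger_gap': 0.086}
scene [[347.7, 0.0, 257.0], [0.0, 347.7, 191.6], [0.0, 0.0, 1.0]] [[-0.3874, 0.9219, 0.0063, 0.2098], [0.7296, 0.3108, -0.6092, -0.3907], [-0.5636, -0.2314, -0.793, 1.5103], [0.0, 0.0, 0.0, 1.0]]
top [[467.7, 0.0, 258.3], [0.0, 467.7, 194.3], [0.0, 0.0, 1.0]] [[0.0064, -0.9999, 0.0106, -0.0116], [-0.9875, -0.008, -0.1577, 0.5755], [0.1577, -0.0094, -0.9874, 1.5192], [0.0, 0.0, 0.0, 1.0]]
```

View pics/top0.png

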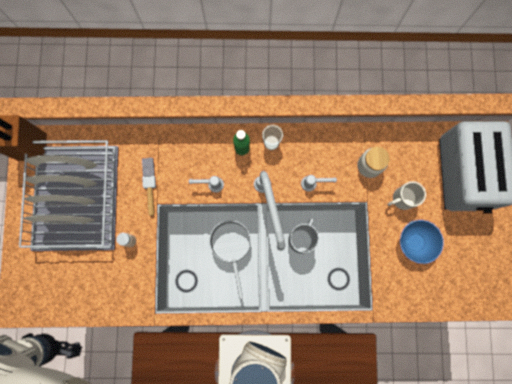

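View pics/scene0.png

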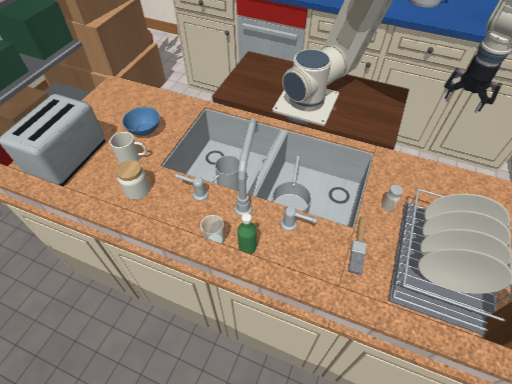

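The top view shows the jug in the right-hand bowl, at about (303,238). The spout runs from (263,183) to (281,245), the cold lever from (310,183) to (335,181), and the saucepan is in the left bowl. I'll zoom in next.

Run:
```python
import cv2
a=cv2.imread("pics/top0.png")[160:310,180:380]; cv2.imwrite("pics/topz.png",cv2.resize(a,None,fx=4,fy=4,interpolation=cv2.INTER_CUBIC))
```

```text
(no output)
```

View pics/topz.png

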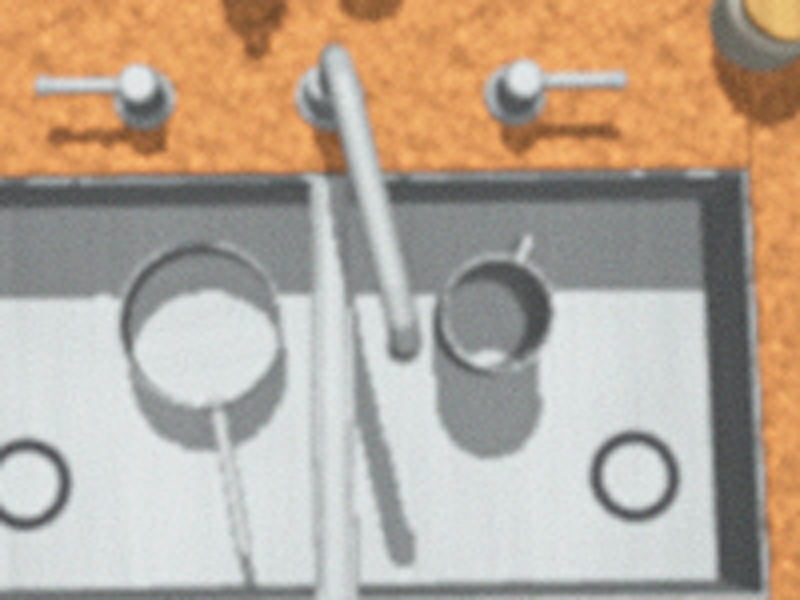

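The zoomed crop shows the hub tops at (138,82) and (524,80) and the lever ends at (40,85) and (622,79). The spout arm runs from (335,55) to the nozzle at (403,350), and the jug rim's centre is at (495,313). The jug's handle points back and to the right.

```bash
cat > h.py <<'E'
from station import manip
import numpy as np
def ray(n,u,v,z):
    c=manip.calibration(n);T=np.array(c["world_to_cam"]);R,t=T[:3,:3],T[:3,3]
    o=-R.T@t; d=R.T@np.linalg.inv(c["K"])@[u,v,1]; return (o+d*(z-o[2])/d[2])[:2]
def proj(n,p):
    c=manip.calibration(n);T=np.array(c["world_to_cam"]);q=np.array(c["K"])@(T[:3,:3]@p+T[:3,3]); return q[:2]/q[2]
zp=lambda u,v,z: ray("top",180+(u+.5)/4-.5,160+(v+.5)/4-.5,z)
E
python3 - <<'E'
from h import *
H=zp(138,82,.078);C=zp(524,80,.078);ht=zp(40,85,.066);ct=zp(622,79,.066)
d=H-C;th=np.arctan2(-d[0],d[1]);ax=(H+C)/2
print("sep",np.linalg.norm(d),"th",th,"axis",ax,"levers",np.linalg.norm(ht-H),np.linalg.norm(ct-C)," dir",np.arctan2(*( -(ht-ct)*[1,-1])[[0,1]]))
J=zp(495,313,-.029);print("jug",J,"rimdiam",np.linalg.norm(zp(437,313,-.029)-zp(553,313,-.029)))
M=np.array([[np.cos(th),-np.sin(th)],[np.sin(th),np.cos(th)]])
def ang(p):q=M.T@(p-ax);return q,np.hypot(*q),np.arctan2(q[1],-q[0])
print("jug rel",ang(J))
for p in [(335,55,.217),(352,120,.205),(375,220,.205),(403,352,.146)]:print(p,zp(*p),ang(zp(*p)))
for n in [("axis top",0.217)]:pass
s=lambda u,v,z:ray("scene",u,v,z)
print("scene jug rim",s(228,167,-.029),"hub C",s(199,182,.078),"hub H",s(290,209,.078),"column top",s(243,203,.03))
print("sink mid pred",ax+M@[-.248,0])
E
```

```text
sep 0.31779836453410065 th 0.013671391693450894 axis [ 0.61871857 -0.02028237] levers 0.08205818983786278 0.08313730941671314  dir 0.018881884593952635
jug [ 0.43619451 -0.16492815] rimdiam 0.10044486689651515
jug rel (array([-0.18448445, -0.14213698]), np.float64(0.2328893151500171), np.float64(-0.6564643530707954))
(335, 55, 0.217) [ 0.61192193 -0.0204721 ] (array([-6.79859667e-03, -9.67978503e-05]), np.float64(0.00679928573586546), np.float64(-0.014236954317861822))
(352, 120, 0.205) [ 0.56467289 -0.03372767] (array([-0.05422444, -0.01270519]), np.float64(0.055693013734463455), np.float64(-0.23015555824123934))
(375, 220, 0.205) [ 0.48921021 -0.05112061] (array([-0.12991784, -0.02906485]), np.float64(0.13312930392790545), np.float64(-0.22009309881584768))
(403, 352, 0.146) [ 0.39416868 -0.0752708 ] (array([-0.22528065, -0.05191349]), np.float64(0.2311847310072782), np.float64(-0.22648545578000617))
scene jug rim [ 0.45054628 -0.15691884] hub C [ 0.62950302 -0.16836809] hub H [0.61426569 0.14028207] column top [ 0.61922024 -0.01728336]
sink mid pred [ 0.37074175 -0.02367277]
```

Run:
```python
import cv2
a=cv2.imread("pics/scene0.png")[105:255,165:365]; cv2.imwrite("pics/scz.png",cv2.resize(a,None,fx=4,fy=4,interpolation=cv2.INTER_CUBIC))
```

```text
(no output)
```

View pics/scz.png

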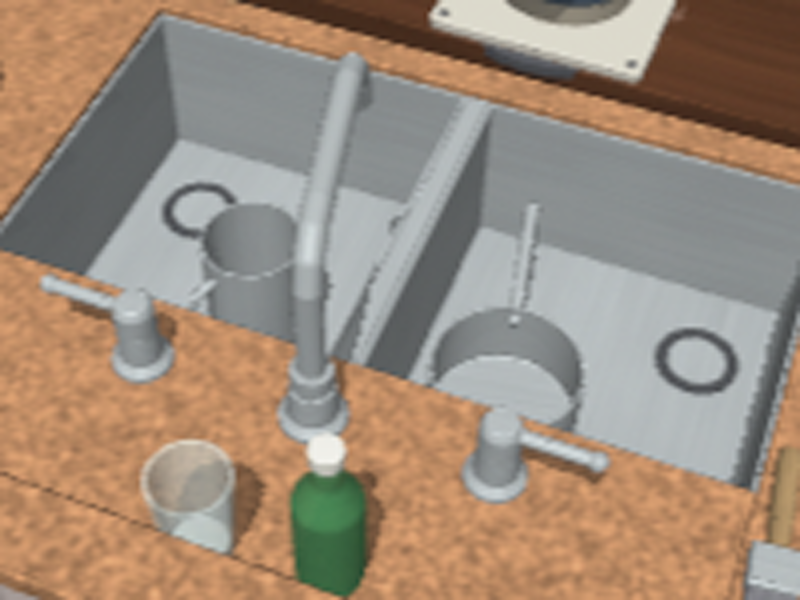

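The measurements agree: the hub separation is 0.318 m against 0.320, the nozzle radius 0.231 against 0.228, and the rim diameter 0.100. The jug mouth lies at r=0.233 and angle -0.656, and the spout is at about -0.225. First I'll shut the fingers and twist the tool so its y axis is roughly normal to the arm.

```bash
cat >> h.py <<'E'
from scipy.spatial.transform import Rotation as Ro
def to(p):
    s=manip.read_state();R=Ro.from_quat(s["tool_rot"]).as_matrix();d=R.T@(np.array(p)-s["tcp_pos"])
    print("t",round(s["time"],2),"tcp",np.round(s["tcp_pos"],4),"toolx",np.round(R[:2,0],3),"tooly",np.round(R[:2,1],3),"F",np.round(s["wrist_force"],1),"shares(20mm)",np.round(d/.02,2))
E
python3 -m crank '[[[0,0,0,0,-1],[0,0,0,0,-1],[0,0,0,0,-1],[0,0,0,0,-1],[0,0,0,0,-1],[0,0,0,0,-0.5],[0,0,0,0,0],[0,0,0,0,0]]]' 60
python3 -c "
from h import *
to([.4315,-.0126,.231])"
```

```text
time: 0.77
tcp_pos: [0.1274, 0.5349, 0.231]
tool_rot: [-0.21, 0.978, -0.0, -0.0]
wrist_force: [-0.0, -0.0, -0.5]
finger_gap: -0.0003
gripper_force: 0.0
t 0.77 tcp [0.1274 0.5349 0.231 ] toolx [-0.911 -0.411] tooly [-0.411  0.911] F [-0.  -0.  -0.5] shares(20mm) [-2.600e+00 -3.121e+01  1.000e-02]
```

```bash
for i in 1 2 3; do python3 -m crank '[[[0,-0.09,-1,0,0],[0,-0.09,-1,0,0],[0,-0.09,-1,0,0],[0,-0.09,-1,0,0],[0,-0.09,-1,0,0],[0,-0.09,-1,0,0],[0,-0.09,-1,0,0],[0,-0.09,-1,0,0],[0,-0.09,-1,0,0],[0,-0.09,-1,0,0]]]' | grep -E "tcp|wrist"; done
python3 -c "
from h import *
to([.4315,-.0126,.17])"
```

```text
tcp_pos: [0.2267, 0.3594, 0.2313]
wrist_force: [-0.4, 0.6, 0.2]
tcp_pos: [0.3258, 0.1847, 0.2313]
wrist_force: [0.7, 0.3, -0.2]
tcp_pos: [0.425, 0.0101, 0.2313]
wrist_force: [0.6, -0.5, 0.3]
t 3.27 tcp [0.425  0.0101 0.2313] toolx [-0.912 -0.411] tooly [-0.411  0.912] F [ 0.6 -0.5  0.3] shares(20mm) [ 0.17 -1.17  3.06]
```

```bash
python3 -m crank '[[[0,0,0,1,0],[0,0,0,1,0],[0,0,0,1,0],[0,0,-0.5,0,0],[0,0,-0.5,0,0],[0,0,0,0,0]]]' | grep -E "tcp|wrist"
python3 -c "
from h import *
to([.4374,-.0369,.17]); to([.4609,-.1111,.17])
import cv2
a=manip.get_image('top')[:,:,::-1][160:310,180:380]; cv2.imwrite('pics/t1.png',cv2.resize(a,None,fx=4,fy=4,interpolation=cv2.INTER_CUBIC))
"
```

```text
tcp_pos: [0.4344, -0.0088, 0.1723]
wrist_force: [-0.1, -0.6, 0.4]
t 3.77 tcp [ 0.4344 -0.0088  0.1723] toolx [-0.911 -0.412] tooly [-0.412  0.911] F [-0.1 -0.6  0.4] shares(20mm) [ 0.44 -1.34  0.12]
t 3.77 tcp [ 0.4344 -0.0088  0.1723] toolx [-0.911 -0.412] tooly [-0.412  0.911] F [-0.1 -0.6  0.4] shares(20mm) [ 0.9  -5.21  0.12]
```

View pics/t1.png

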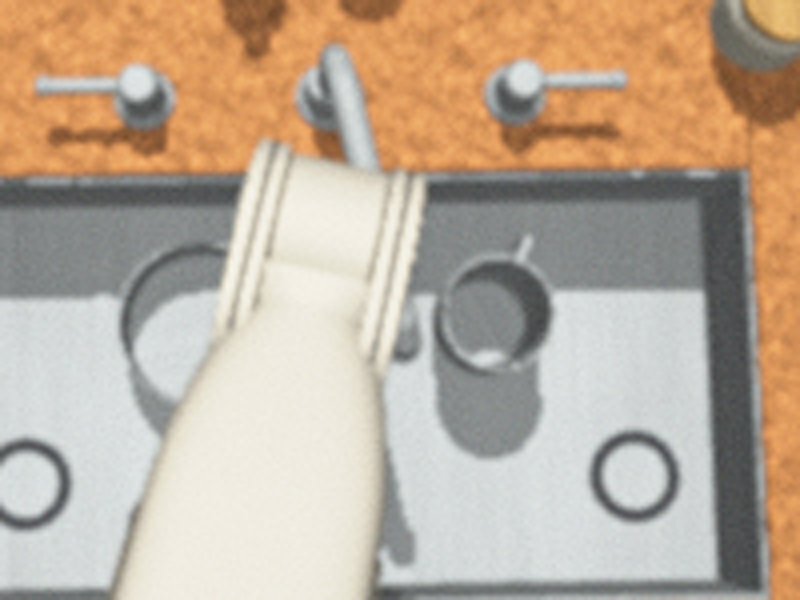

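The spout hasn't moved and the hand is on its left side, with the arm link above. I'll push in slow stages and watch the force.

```bash
python3 -m crank '[[[0,0.1,-0.4,0,0],[0,0.1,-0.4,0,0],[0,0.1,-0.4,0,0],[0,0.1,-0.4,0,0]]]' | grep -E "tcp|wrist"
python3 -m crank '[[[0,0.05,-0.4,0,0],[0,0.05,-0.4,0,0]]]' | grep -E "tcp|wrist"
python3 -m crank '[[[0,0.05,-0.4,0,0],[0,0.05,-0.4,0,0],[0,0.05,-0.4,0,0],[0,0,0,0,0]]]' | grep -E "tcp|wrist"
python3 -c "
from h import *
to([.4609,-.1111,.17])
import cv2
a=manip.get_image('top')[:,:,::-1][160:310,180:380]; cv2.imwrite('pics/t2.png',cv2.resize(a,None,fx=4,fy=4,interpolation=cv2.INTER_CUBIC))
"
```

```text
tcp_pos: [0.4394, -0.0404, 0.1719]
wrist_force: [1.5, 3.6, 4.1]
tcp_pos: [0.4441, -0.0559, 0.1718]
wrist_force: [0.0, 3.0, 6.0]
tcp_pos: [0.4521, -0.0799, 0.172]
wrist_force: [1.3, -0.9, 5.2]
t 4.65 tcp [ 0.4521 -0.0799  0.172 ] toolx [-0.911 -0.413] tooly [-0.413  0.911] F [ 1.3 -0.9  5.2] shares(20mm) [ 0.24 -1.6   0.1 ]
```

View pics/t2.png

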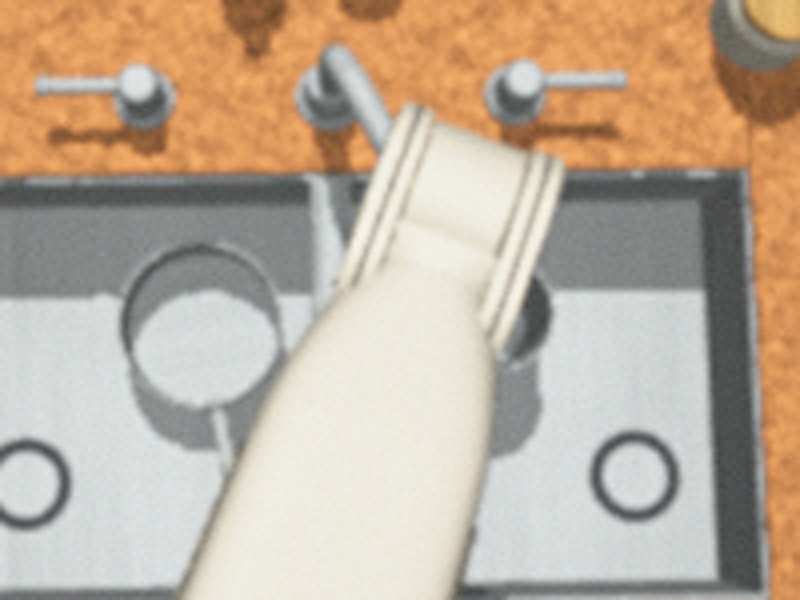

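The spout is following the finger and is at about -0.48, estimated from both the image and the TCP geometry. I'll finish the push, back off and look.

```bash
python3 -m crank '[[[0,0.05,-0.4,0,0],[0,0.05,-0.4,0,0],[0,0.05,-0.4,0,0],[0,0.05,-0.3,0,0],[0,0,0,0,0]]]' | grep -E "tcp|wrist"
python3 -m crank '[[[0,0,0.5,0,0],[0,0,1,0,0],[0,0,1,0,0],[0,0,1,-1,0],[0,0,1,-1,0],[0,0,1,-1,0],[0,0,1,-1,0],[0,0,1,-1,0],[0,0,0,0,0]]]' | grep -E "tcp|wrist"
python3 -c "
from h import *
import cv2
to([.5,-.1,.3])
a=manip.get_image('top')[:,:,::-1][160:310,180:380]; cv2.imwrite('pics/t3.png',cv2.resize(a,None,fx=4,fy=4,interpolation=cv2.INTER_CUBIC))
"
```

```text
tcp_pos: [0.461, -0.1087, 0.1721]
wrist_force: [1.0, 0.2, 6.6]
tcp_pos: [0.3968, 0.0315, 0.2747]
wrist_force: [0.8, 0.6, 0.2]
t 5.87 tcp [0.3968 0.0315 0.2747] toolx [-0.91  -0.415] tooly [-0.415  0.91 ] F [0.8 0.6 0.2] shares(20mm) [-1.97 -8.12 -1.25]
```

View pics/t3.png

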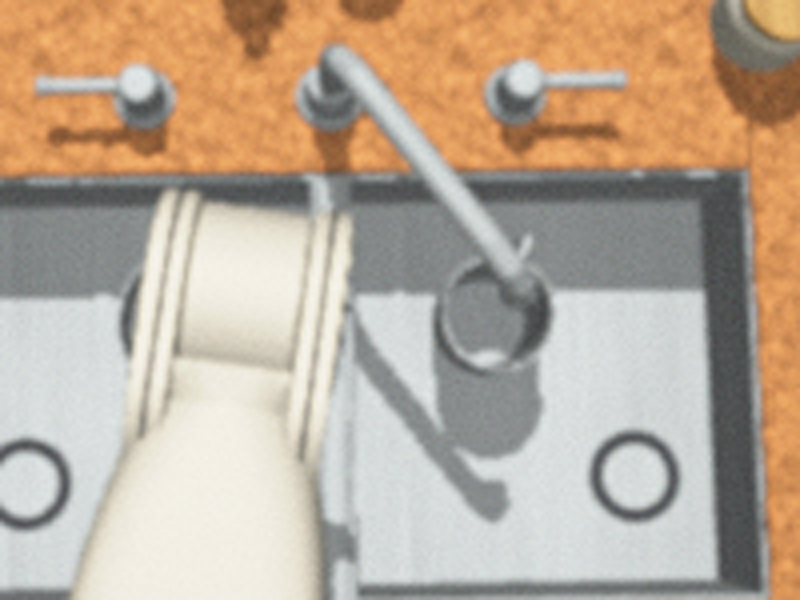

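The outlet nozzle is now at about (522,291) and the arm's centre line passes (350,65)–(440,180)–(500,255). Next I'll compute the offset and plan the lever push.

Run:
```python
from h import *
ax=np.array([.6187,-.0203]);th=.0155;M=np.array([[np.cos(th),-np.sin(th)],[np.sin(th),np.cos(th)]])
J=zp(495,313,-.029)
f=lambda p:(lambda q:np.round([*q,np.hypot(*q),np.arctan2(q[1],-q[0])],4))(M.T@(p-ax))
print("jug",f(J))
for p in [(440,180,.205),(500,255,.205),(521,293,.146)]:print(p,f(zp(*p)),np.linalg.norm(zp(*p)-J))
for a in(-.6,-.65,-.7,-.75):
    w=ax+M@[-.228*np.cos(a),.228*np.sin(a)];q=proj("top",np.array([*w,.146]));print(a,"dist",np.linalg.norm(w-J),"zoom px",(q-[180,160])*4+1.5)
C=ax+M@[0,-.16]; tip=C+M@[0,-.078]; end=C+M@[-.078,0]
print("C",C,"tip",tip,"end",end, "radii",np.hypot(*C),np.hypot(*tip),np.hypot(*end))
for b in (0,.4,.8,1.2,1.571):
    d=np.array([-np.sin(b),-np.cos(b)]);n=np.array([np.cos(b),-np.sin(b)])  # n: back side
    print(b,"TCP for r=65,off 22:",np.round(C+M@(d*.065+n*.022),4))
to([.66,-.27,.3])
```

```text
jug [-0.1847 -0.1418  0.2329 -0.6546]
(440, 180, 0.205) [-0.1002 -0.0779  0.1269 -0.6606] 0.1059254074814323
(500, 255, 0.205) [-0.1569 -0.1214  0.1984 -0.6588] 0.03450227743737685
(521, 293, 0.146) [-0.1808 -0.1435  0.2308 -0.6709] 0.004286576851059107
-0.6 dist 0.013492447833012454 zoom px [502.1774001  302.72356387]
-0.65 dist 0.004979235249200967 zoom px [513.90798552 293.98279675]
-0.7 dist 0.011530222078197122 zoom px [525.15876587 284.67334868]
-0.75 dist 0.02249967853714564 zoom px [535.90134177 274.82117284]
C [ 0.6211799  -0.18028078] tip [ 0.62238885 -0.25827141] end [ 0.54318927 -0.18148973] radii 0.6468118960000304 0.6738486514794266 0.572706823897048
0 TCP for r=65,off 22: [ 0.6442 -0.2449]
0.4 TCP for r=65,off 22: [ 0.6172 -0.2488]
0.8 TCP for r=65,off 22: [ 0.5908 -0.2418]
1.2 TCP for r=65,off 22: [ 0.5693 -0.2251]
1.571 TCP for r=65,off 22: [ 0.5565 -0.2033]
t 5.92 tcp [0.3973 0.0305 0.2729] toolx [-0.91  -0.415] tooly [-0.415  0.91 ] F [-0.7  0.3 -0.5] shares(20mm) [ -5.71 -19.13  -1.31]
```

The outlet is about 5 mm from the jug's centre. Before the lever push I need to know how high the forearm sits over the spout.

Run:
```python
from h import *
import cv2
cv2.imwrite('pics/s3.png',cv2.resize(manip.get_image('scene')[:,:,::-1][0:300,112:512],None,fx=2,fy=2,interpolation=cv2.INTER_CUBIC))
print("tcp px",(proj("scene",np.array([.3973,.0305,.2729]))-[112,0])*2)
for z in(.35,.4,.5,.6):print(z,(proj("scene",np.array([.3973,.0305,z]))-[112,0])*2)
print(np.round(manip.read_state()["joints"],3))
for p in[(373,163,.11),(412,195,.095)]:print(ray("top",*p))
```

```text
tcp px [346.01187295 214.64818285]
0.35 [349.77212271 171.75220539]
0.4 [352.46612511 141.01970795]
0.5 [358.58006962  71.27337644]
0.6 [365.90073368 -12.23890622]
[-0.136 -0.013 -0.198  1.385 -0.    -0.564]
[ 0.67141746 -0.37881479]
[ 0.56951761 -0.50636645]
```

View pics/s3.png

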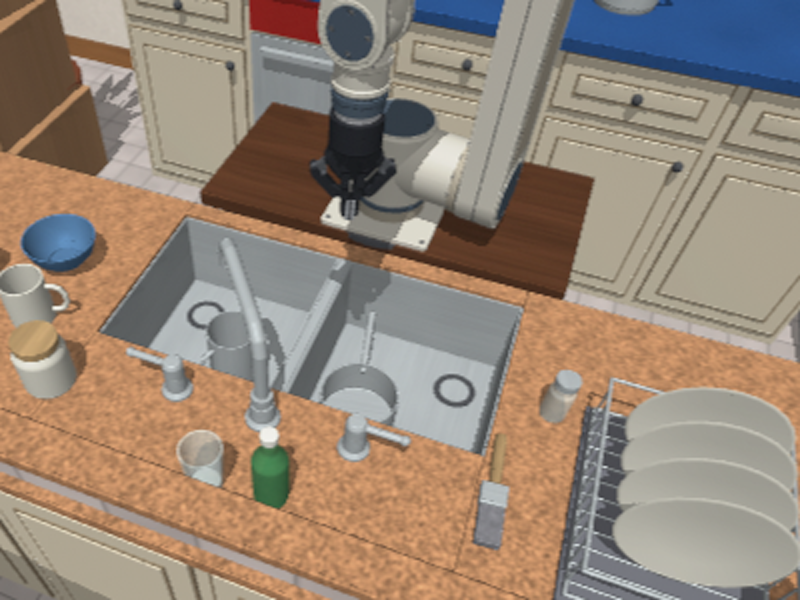

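The gripper is clear and the wrist joint sits about 0.28 m above the TCP. With the TCP at 0.055, the forearm stays more than 55 mm above the spout. I'll rise, cross high and come down behind the cold lever.

```bash
python3 -m crank '[[[0,0,0,-1,0],[0,0,0,-1,0],[0,-0.28,-1,0,0],[0,-0.28,-1,0,0],[0,-0.28,-1,0,0],[0,-0.28,-1,0,0],[0,-0.28,-1,0,0],[0,-0.28,-1,0,0],[0,-0.28,-1,0,0],[0,-0.28,-1,0,0]]]' | grep -E "tcp|wrist"
python3 -m crank '[[[0,-0.33,-1,0,0],[0,-0.33,-1,0,0],[0,-0.33,-1,0,0],[0,-0.33,-1,0,0],[0,-0.33,-1,0,0],[0,-0.33,-1,0,0],[0,-0.33,-1,0,0],[0,-0.33,-1,0,0],[0,0,0,0,0]]]' | grep -E "tcp|wrist"
python3 -c "
from h import *
to([.663,-.245,.055])"
```

```text
tcp_pos: [0.5049, -0.0995, 0.3096]
wrist_force: [-0.3, 0.5, 0.5]
tcp_pos: [0.62, -0.2252, 0.3074]
wrist_force: [0.9, -0.5, 0.2]
t 7.55 tcp [ 0.62   -0.2252  0.3074] toolx [-0.912 -0.411] tooly [-0.411  0.912] F [ 0.9 -0.5  0.2] shares(20mm) [-1.59 -1.82 12.61]
```

```bash
python3 -m crank '[[[0,-0.8,-0.9,0,0],[0,-0.8,-0.9,0,0],[0,0,0,1,0],[0,0,0,1,0],[0,0,0,1,0],[0,0,0,1,0],[0,0,0,1,0],[0,0,0,1,0],[0,0,0,1,0],[0,0,0,0,0]]]' | grep -E "tcp|wrist"
python3 -c "
from h import *
to([.663,-.245,.055])
import cv2
cv2.imwrite('pics/s4.png',cv2.resize(manip.get_image('scene')[:,:,::-1][60:260,100:360],None,fx=3,fy=3,interpolation=cv2.INTER_CUBIC))
"
```

```text
tcp_pos: [0.6604, -0.2406, 0.1657]
wrist_force: [-0.8, 0.4, -1.3]
t 8.38 tcp [ 0.6604 -0.2406  0.1657] toolx [-0.911 -0.413] tooly [-0.413  0.911] F [-0.8  0.4 -1.3] shares(20mm) [-0.06 -0.29  5.53]
```

View pics/s4.png

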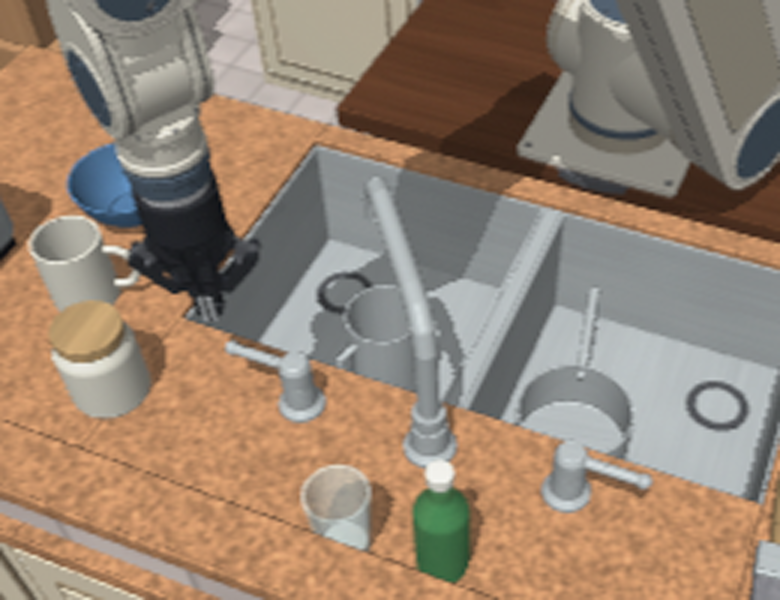

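The hand is behind the lever, between the canister and the hub, and the forearm is well above the spout. The knuckles would be about 30 mm above the hub, so I'll descend and push the lever in steps.

```bash
python3 -m crank '[[[0,-0.1,-0.3,0.9,0],[0,0,0,1,0],[0,0,0,1,0],[0,0,0,1,0],[0,0,0,1,0],[0,0,0,0.6,0],[0,0,0,0,0]]]' | grep -E "tcp|wrist"
python3 -c "
from h import *
to([.6422,-.2449,.055])
to([.6172,-.2488,.055])"
```

```text
tcp_pos: [0.666, -0.2456, 0.0593]
wrist_force: [0.6, -0.9, -0.6]
t 9.02 tcp [ 0.666  -0.2456  0.0593] toolx [-0.911 -0.413] tooly [-0.413  0.911] F [ 0.6 -0.9 -0.6] shares(20mm) [1.07 0.52 0.22]
t 9.02 tcp [ 0.666  -0.2456  0.0593] toolx [-0.911 -0.413] tooly [-0.413  0.911] F [ 0.6 -0.9 -0.6] shares(20mm) [2.29 0.86 0.22]
```

```bash
python3 -m crank '[[[0,0.46,0.17,0.2,0],[0,0.46,0.17,0,0],[0,0.46,0.17,0,0],[0,0.46,0.17,0,0],[0,0.46,0.17,0,0]]]' | grep -E "tcp|wrist"
python3 -m crank '[[[0,0.35,0.29,0,0],[0,0.35,0.29,0,0],[0,0.35,0.29,0,0]]]' | grep -E "tcp|wrist"
python3 -m crank '[[[0,0.21,0.4,0,0],[0,0.21,0.4,0,0],[0,0.21,0.4,0,0]]]' | grep -E "tcp|wrist"
python3 -m crank '[[[0,0.04,0.3,0,0],[0,0.04,0.3,0,0],[0,0,0,0,0]]]' | grep -E "tcp|wrist"
python3 -c "
from h import *
to([.5565,-.2033,.055])"
```

```text
tcp_pos: [0.619, -0.2497, 0.0595]
wrist_force: [2.9, 1.3, 1.0]
tcp_pos: [0.5929, -0.2428, 0.0596]
wrist_force: [4.4, -0.1, 1.8]
tcp_pos: [0.5704, -0.2253, 0.0581]
wrist_force: [3.2, -1.6, 1.2]
tcp_pos: [0.5633, -0.2141, 0.0574]
wrist_force: [-0.3, -0.4, 0.6]
t 10.18 tcp [ 0.5633 -0.2141  0.0574] toolx [-0.91  -0.414] tooly [-0.414  0.91 ] F [-0.3 -0.4  0.6] shares(20mm) [0.09 0.63 0.12]
```

```bash
for i in 1 2 3; do python3 -m crank '[[[0,0.03,0.2,0,0],[0,0,0,0,0]]]' | grep -E "tcp|wrist"; done
python3 -c "
from h import *
import cv2
to([.5565,-.2033,.055])
a=manip.get_image('scene')[:,:,::-1][60:260,100:360]; cv2.imwrite('pics/s5.png',cv2.resize(a,None,fx=3,fy=3,interpolation=cv2.INTER_CUBIC))
"
```

```text
tcp_pos: [0.5616, -0.2113, 0.0571]
wrist_force: [1.4, -0.1, 1.1]
tcp_pos: [0.5593, -0.208, 0.057]
wrist_force: [1.0, -2.2, 0.1]
tcp_pos: [0.557, -0.2046, 0.0571]
wrist_force: [0.4, -1.7, 0.1]
t 10.68 tcp [ 0.557  -0.2046  0.0571] toolx [-0.911 -0.413] tooly [-0.413  0.911] F [ 0.4 -1.7  0.1] shares(20mm) [-0.    0.07  0.11]
```

View pics/s5.png

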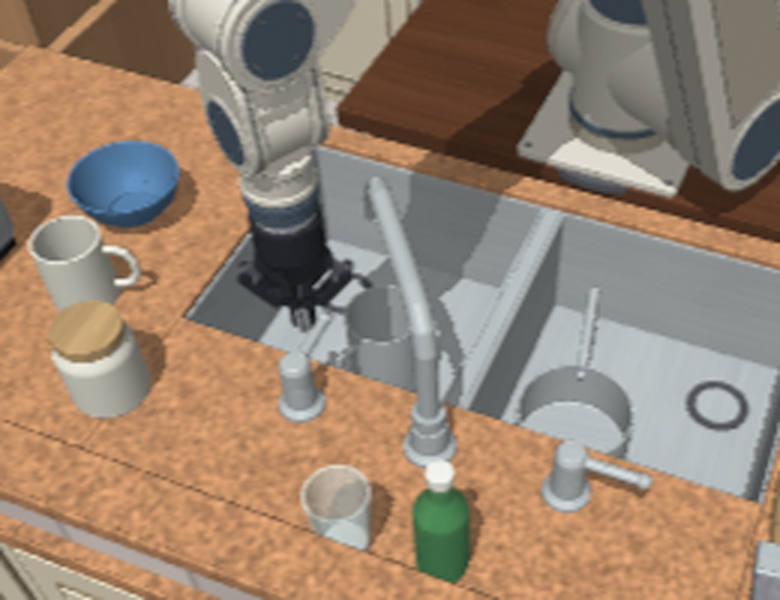

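The lever now points nearly to the robot, from its hub at (296,360) to about (325,320), and the spout is still over the jug. I'll keep pressing lightly until the stop shows in the force.

```bash
for i in 1 2 3 4; do python3 -m crank '[[[0,0,0.15,0,0],[0,0,0,0,0]]]' | grep -E "tcp|wrist"; done
```

```text
tcp_pos: [0.5562, -0.2024, 0.0573]
wrist_force: [1.5, -3.6, -0.9]
tcp_pos: [0.5557, -0.2015, 0.0576]
wrist_force: [3.7, -11.6, -3.1]
tcp_pos: [0.5549, -0.2008, 0.058]
wrist_force: [2.2, -20.4, -0.6]
tcp_pos: [0.5546, -0.2003, 0.0584]
wrist_force: [6.0, -30.3, -8.1]
```

The force shows the stop. I'll back off, rise, move aside and check.

```bash
python3 -m crank '[[[0,0,-0.5,0,0],[0,0.4,-0.8,0,0],[0,0.4,-0.8,0,0],[0,0,0,-1,0],[0,0,0,-1,0],[0,0,0,-1,0],[0,0,0,-1,0],[0,0,0,-1,0],[0,0,0,-1,0],[0,0,0,-1,0]]]' | grep -E "tcp|wrist"
python3 -m crank '[[[0,0,0,-1,0],[0,0,0,-1,0],[0,0,0,-1,0],[0,0.93,-0.68,-0.5,0],[0,0.93,-0.68,0,0],[0,0.93,-0.68,0,0],[0,0.93,-0.68,0,0],[0,0.93,-0.68,0,0],[0,0.93,-0.68,0,0],[0,0,0,0,0]]]' | grep -E "tcp|wrist"
python3 -m crank '[[[0,0,0,0,0],[0,0,0,0,0],[0,0,0,0,0]]]' | grep -E "tcp|wrist"
python3 -c "
from h import *
import cv2
to([.5,-.4,.3])
a=manip.get_image('top')[:,:,::-1][160:310,180:380]; cv2.imwrite('pics/t6.png',cv2.resize(a,None,fx=4,fy=4,interpolation=cv2.INTER_CUBIC))
"
```

```text
tcp_pos: [0.5547, -0.2383, 0.198]
wrist_force: [0.6, -0.9, 1.0]
tcp_pos: [0.4854, -0.3618, 0.2666]
wrist_force: [-0.2, 0.1, -0.5]
tcp_pos: [0.4877, -0.3584, 0.2673]
wrist_force: [-0.3, 0.8, 0.1]
t 13.32 tcp [ 0.4877 -0.3584  0.2673] toolx [-0.91  -0.414] tooly [-0.414  0.91 ] F [-0.3  0.8  0.1] shares(20mm) [ 0.3  -2.15 -1.64]
```

View pics/t6.png

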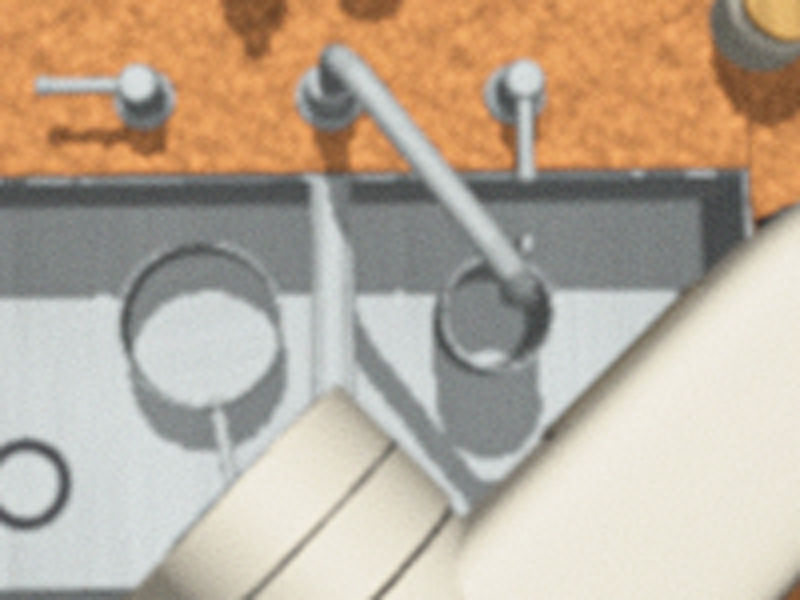

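The cold lever points straight at the robot, from (524,80) to (527,178). The outlet at (521,292) is still over the unmoved jug, the hot lever is closed and the robot is clear.

```bash
python3 -c "
from station import manip
print(manip.sign_off())"
```

```text
the job is handed in; nothing more can be done
None
```

I've handed the job in, with no verdict returned: the spout outlet is about 5 mm from the jug mouth's centre, the cold lever is fully open against its stop, the jug and hot lever look unmoved in the last picture, and the arm is clear of everything.

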